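# Drift the press plate's floating nut into line and fit its bolt

### The arm

A 6-joint arm with a two-finger parallel gripper is mounted at the origin on the work surface. World frame = base frame: x ahead of the robot, y to its left, z up, the work surface at z = 0. Lengths are in m, angles in rad, forces in N, time in s.
With the tool pointing down it reaches from about 0.375 to 0.925 m from the base axis. Payload 5.7 kg.
Tool frame: the origin (TCP) lies at the very end of the fingers, on their centre line; the grasp point (between the pads) lies 19 mm behind it; z points along the fingers, y is the line along which they close (so a half turn about z gives the same grasp; the last joint's range is limited). The gripper opens to 88 mm and grips with 3 to 60 N. Pads are 20 mm wide; open, the fingers measure 115 mm over their backs; the gripper's body (75 mm by 178 mm) begins 61 mm behind the grasp point.
Start: joints at [-1.352, 0.359, 1.51, -0, 1.272, -0.115], TCP at [0.197, -0.567, 0.223] pointing down, gripper open.
Joint ranges: [-2.97, 2.97], [-1.01, 2.36], [0.21, 2.38], [-0.96, 4.11], [0.2, 2.71], [-2.98, 2.98]. Speed limits (rad/s): [2.39, 2.39, 3.14, 3.14, 3.14, 3.14].

### API

Orientations are given as a unit quaternion [w, x, y, z].
In Python, from cell import arm, imaging gives the robot as it stands.
- The arm moves only by the shell command python3 -m handwheel 'ROWS' [FORCE]. ROWS is JSON, a list of rows, each an object with "travel": the shift along the tool's x, y, z in mm, a list of three; "twist": the turn about the tool's z in rad; "fingers": the opening, from -1 (shut) to 1 (fully open). A call has exactly 10 rows; each row shifts and turns the commanded pose from where the row before left it, along the tool's axes as they then stand; what a row does not reach is not made up. A row lasts 1/8 s, in which the tool goes at most 62.5 mm and 10.7 degrees, less where a joint would pass 70% of its speed; a pose out of reach is approached as far as the arm can. A call with a gripper value outside its range is refused whole. The fingers move at their own pace and stop on an object; FORCE is the grip in N (left out, the last holds). Time passes only in rows, so rows that do not move let the fingers close, or fill a call up. It gives the time, the measured TCP pose, the force, the opening and the grip force at its end, in the units of the state.
- arm.state(): the state, without advancing time (a new reading comes with each control period).
- imaging.grab_frame(name): name is "side" or "top" or "wrist"; returns the picture (420x560x3 uint8, blue, green, red); there is no depth.
- imaging.calibration(name): a dict with "fx", "fy", "cx", "cy" (pixels), "view" (4x4, takes a point from world to camera coordinates); the wrist camera has in their place "hand_eye" (4x4, takes a point from camera to tool coordinates, whose origin is the TCP and whose axes are the flange's). Camera axes: x right, y up, looking along -z (the intrinsics and any distortion apply to the point x, -y, -z); pixel columns grow to the right and rows downward; lengths in m; the calibration is good to about 2 mm. A picture is of the moment at which its call begins: read the wrist's pose just before it. calibration takes no time and is no camera call.
- arm.close_job(): hands the job in; it is judged then, once.
The state is a dict: "time_s": time; "joint_pos": joint angles; "joint_velocities": joint speeds; "joint_efforts": joint torques, N m; "ee_pos": TCP position; "eef_rot": TCP orientation; "contact_force": force on the tool from outside, world axes, zero at the start; "wrist_torque": the same for the moment, N m; "finger_gap": finger opening in m; "gripper_force": force on a finger pad.
Only numpy, scipy, OpenCV 4.12 (cv2) and the standard library are available. Lean on these libraries where they do the work, as an engineer would, in place of code of your own. Each camera call takes 0.05 s, during which the arm holds its last target. There are 200 camera calls.

### The job

The nut under the hand press's wear plate has slid out of line with the empty bolt hole. Feel for the nut's hole with the green-handled tapered drift, work the drift down until its collar sits on the plate so that the holes line up, then stand the drift back in an empty hole of the wooden tool block and push the knurled steel bolt into the plate until its head sits flat. Press gently, never harder than about 25 N on the bed, and leave the other things on the bench where they are.

Things in the scene. Friction and masses are not known exactly. Their poses are not given: they have to be found in the camera images.
- bed: Bed of a hand press, fixed: green hollow block 160 (x) x 120 (y) x 80 mm tall with a 7 mm bare-metal wear plate as its top. Origin: centre of its underside; z up. On the plate at (55, 0) stands a dark column socket 40 mm in diameter, 26 mm tall; at (-66, +45) and (-66, -45) are fixed bolt heads 16 mm wide, 6 mm tall.
- plate_hole (a point): Centre of the mouth of the empty bolt hole in the wear plate, at the plate's top face (80 mm above the bench), at (-25, 0) in the bed's frame. The hole is smooth, 14.5 mm in diameter, straight through the 7 mm plate; below lies the floating nut.
- nut_place (a point): Fixed point 8 mm below plate_hole: where the nut's hole should be. The nut, a 46 mm square 7 mm brass plate (top at this height, free space 45 mm deep beneath), slides level under the plate and stays where pushed; friction about 4 N. Its smooth 14.5 mm through hole starts 7.5 to 9 mm off this point in an unknown direction, which is not measured: feel for it, or look into the hole.
- drift: Steel drift with a green handle, standing in the tool block. Origin: centre of the underside of its collar (24 mm diameter, 5 mm thick), z up. Square handle 18 mm wide, faces square to its x and y, z = 5 to 46 mm, brass band near the top. Below: straight 13 mm diameter to z = -20, taper to 3.5 mm diameter at z = -50, then a straight flat-ended pilot to the tip at z = -60 mm. About 0.16 kg.
- bolt: Bright steel bolt with a smooth shank (pushed in, not turned), standing in the tool block. Origin: centre of the underside of its head, z up. Round knurled head 20 mm in diameter, 32 mm tall; shank 11 mm in diameter, 32 mm long, its end bevelled to 7 mm. About 0.11 kg.
- rack: Fixed dark wooden tool block 70 (x) x 240 (y) x 66 mm tall. Origin: centre of its underside. Four 14.5 mm through holes in its top at x = 0, y = -90, -30, +30, +90 mm hold the drift (its handle roughly square to the block), the bolt and the two punches, in any order, each resting by its collar or head on the block's top.
- punch_wood: Setting punch with a brass collar and pale wooden handle 16 mm in diameter, 42 mm tall above the tool block; to be left alone. Origin: underside of its collar.
- punch_black: Setting punch with a brass collar and black handle 16 mm in diameter, 36 mm tall above the tool block; to be left alone. Origin: underside of its collar.
- mallet: Mallet 260 mm long with a wooden handle, lying on the left of the bench; to be left alone. Origin: centre of its underside.
- glue_jar: Amber jar, 64 mm in diameter, 75 mm tall, white cap; to be left alone. Origin: centre of its underside.
- rivet_tray: Black four-compartment tray 130 x 170 x 22 mm; to be left alone. Origin: centre of its underside.
- awl: Awl with a pale wooden handle, 150 mm long, lying beyond the press bed; to be left alone. Origin: centre of its underside.
- dye_bottle: White bottle, 48 mm in diameter, 100 mm tall, black cap; to be left alone. Origin: centre of its underside.

How it is judged:
On the way, in this order (a step that is already met when the one before it is completed fails the run):
1. the drift is home: upright in the plate hole with its collar on the plate (z of drift in the frame of plate_hole between -0.003 and 0.003 m and angle between drift's own z axis and vertical below 0.08 rad and horizontal distance between drift and plate_hole below 0.003 m), for 0.2 s.
2. the drift stands in the tool block again (z of drift in the frame of rack between 0.063 and 0.069 m and angle between drift's own z axis and vertical below 0.08 rad and x of drift in the frame of rack between -0.006 and 0.006 m and y of drift in the frame of rack between -0.097 and 0.097 m), for 0.2 s.
At the end, for the whole second after the job is handed in: The bolt is upright (within 0.08 rad) in the plate hole, within 3 mm of its centre, its head within 3 mm of the plate's top; the drift stands upright in a hole of the tool block, its collar within 3 mm of the block's top; both are at rest (all of step 2 and z of bolt in the frame of plate_hole between -0.003 and 0.003 m and angle between bolt's own z axis and vertical below 0.08 rad and horizontal distance between bolt and plate_hole below 0.003 m and linear speed of each of bolt, drift below 0.01 m/s); the robot touches nothing.
It fails at once if the drift presses on the bed with more than 40 N (contact force between drift and bed above 40 N).
It fails at once if the bolt presses on the bed with more than 40 N (contact force between bolt and bed above 40 N).
It fails at once if the gripper presses on the bed with more than 40 N (contact force between the fingers and bed above 40 N).
It fails at once if a thing that was to be left alone is moved by more than 2 cm (distance of any of punch_wood, punch_black, mallet, glue_jar, rivet_tray, awl, dye_bottle from where it was at the start of the episode above 0.02 m).
It also fails if it takes over 72 s, if anything falls off the work surface, if the arm or the gripper's body presses on something with over 40 N, if the wrist force passes 120 N, or if a joint passes its speed limit or range.

## Working session

There is one attempt and no reset: what is moved stays moved. The work goes in short steps, Python scripts to look and compute and a shell command to move; the robot and the scene stay as the last step left them, time stands still between calls to the robot, and variables do not carry over. Pictures are saved under pics/ and viewed, at most 10 in all, crops included, and the job is handed in when it is done.

```bash
ls; mkdir -p pics
python3 - <<'E'
from cell import arm, imaging
import cv2,numpy as np
s=arm.state();print(s)
for n in("top","side","wrist"):
    im=imaging.grab_frame(n);cv2.imwrite(f"pics/{n}0.png",im)
    print(n,{k:np.round(v,4).tolist() if not isinstance(v,str) else v for k,v in imaging.calibration(n).items()})
E
```

```text
pics
{'time_s': 0.0, 'joint_pos': array([-1.35206139e+00,  3.59520493e-01,  1.51143565e+00,  1.90034460e-05,
        1.27248971e+00, -1.15116362e-01]), 'joint_velocities': array([ 0.00091313,  0.00063714,  0.00048468,  0.00094345, -0.00166569,
        0.00067475]), 'joint_efforts': array([ 6.44641259e-04, -5.15371871e+01, -2.70731574e+01,  6.77164597e-02,
        3.49360798e-02, -1.53385458e-04]), 'ee_pos': array([ 0.19644921, -0.56619513,  0.22179915]), 'eef_rot': array([-9.25826615e-04,  9.86100277e-01,  1.66148686e-01, -3.89176858e-05]), 'contact_force': array([ 0.88915333,  0.01669987, -0.6275107 ]), 'wrist_torque': array([0.05154572, 0.01960827, 0.02066568]), 'gripper_force': 0.0, 'finger_gap': 0.08785755258339964}
top {'fx': 512.9339, 'fy': 512.9339, 'cx': 267.9606, 'cy': 209.4925, 'view': [[-0.0303, -0.9994, 0.0191, -0.0232], [0.9933, -0.028, 0.1123, -0.6042], [-0.1117, 0.0224, 0.9935, -1.2512], [0.0, 0.0, 0.0, 1.0]]}
side {'fx': 459.9288, 'fy': 459.9288, 'cx': 284.4288, 'cy': 211.2262, 'view': [[0.9765, -0.2146, -0.0208, -0.6072], [0.1414, 0.5646, 0.8131, -0.1293], [-0.1627, -0.797, 0.5817, -1.284], [0.0, 0.0, 0.0, 1.0]]}
wrist {'fx': 319.521, 'fy': 319.521, 'cx': 276.8464, 'cy': 206.0543, 'hand_eye': [[-0.0003, 0.9668, 0.2556, 0.0687], [1.0, 0.0004, -0.0005, -0.0005], [-0.0005, 0.2555, -0.9668, -0.1617], [0.0, 0.0, 0.0, 1.0]]}
```

View pics/top0.png

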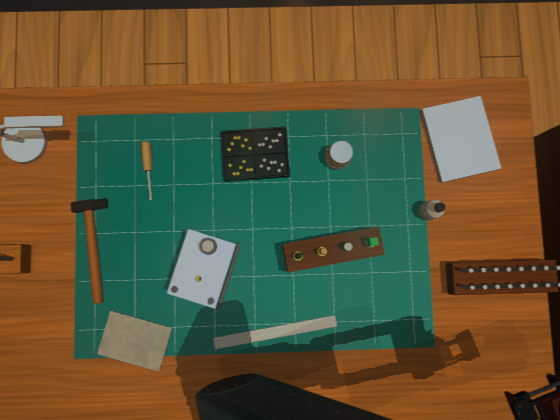

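View pics/side0.png

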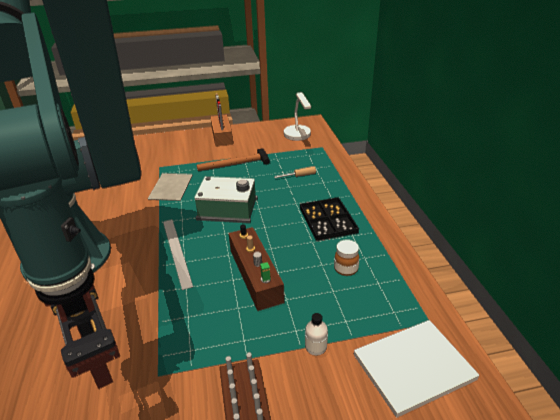

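The top view shows the bed centred near (205,268) with its hole at (198,279), where brass is visible. The socket is at (208,246) and the fixed bolt heads are at (175,289) and (211,301). In the rack, black is at (298,257), wood at (322,251), bolt at (347,247) and the green drift at (374,242). The side view agrees with this.

```bash
cat > h.py <<'E'
from cell import arm, imaging
import cv2,numpy as np
from scipy.spatial.transform import Rotation as R
def ray(name,uv,st=None):
    c=imaging.calibration(name)
    d=np.array([(uv[0]-c['cx'])/c['fx'],-(uv[1]-c['cy'])/c['fy'],-1])
    if name=='wrist':
        T=np.eye(4);T[:3,:3]=R.from_quat(np.roll(st['eef_rot'],-1)).as_matrix();T[:3,3]=st['ee_pos'];M=T@np.array(c['hand_eye'])
    else: M=np.linalg.inv(np.array(c['view']))
    return M[:3,3],M[:3,:3]@d
def onz(name,uv,z,st=None):
    o,d=ray(name,uv,st);return o+d*(z-o[2])/d[2]
def blobs(mask,amin=6):
    n,l,s,c=cv2.connectedComponentsWithStats(mask.astype(np.uint8));return [(int(s[i,4]),*np.round(c[i],1)) for i in range(1,n) if s[i,4]>=amin]
def totool(st,p,g):   # world delta to tool axes, mm
    return R.from_quat(np.roll(st['eef_rot'],-1)).inv().apply(np.array(p)-g)*1000
def yaw(st):
    x=R.from_quat(np.roll(st['eef_rot'],-1)).apply([1,0,0]);return np.arctan2(x[1],x[0])
E
python3 - <<'E'
from h import *
im=cv2.imread('pics/top0.png');hsv=cv2.cvtColor(im,cv2.COLOR_BGR2HSV)
g=(hsv[...,0]>45)&(hsv[...,0]<75)&(hsv[...,1]>150)&(hsv[...,2]>90)
for b in blobs(g,15):
    if 280<b[1]<390:print('green',b,onz('top',b[1:],.066+.046))
w=(hsv[...,1]<45)&(hsv[...,2]>150)
n,l,s,c=cv2.connectedComponentsWithStats(w.astype(np.uint8))
for i in range(1,n):
    if s[i,4]>30 and 150<c[i][0]<400 and 180<c[i][1]<320:
        print('white',s[i,4],c[i])
for nm,uv,z in [('hole',(198,279),.08),('hb1',(175,289),.086),('hb2',(211,301),.086),('sock',(208,246),.106),('bolt',(347,246.5),.098),('black',(298,257),.102),('drift',(374,242),.112),('wood',(322,251),.108)]:
    print(nm,np.round(onz('top',uv,z),4))
r=(hsv[...,0]<14)&(hsv[...,1]>100)&(hsv[...,2]>20)
r[:220]=0;r[290:]=0;r[:,:275]=0;r[:,395:]=0
pts=np.argwhere(r)[:,::-1].astype(np.float32);print(len(pts),cv2.minAreaRect(pts))
st=arm.state();print('yaw toolx',yaw(st))
E
```

```text
green (47, np.float64(373.5), np.float64(241.3)) [ 0.51250169 -0.28444427  0.112     ]
white 2936 [200.84707084 269.45980926]
white 79 [207.46835443 245.44303797]
white 34 [347.79411765 246.08823529]
hole [0.4369 0.1312 0.08  ]
hb1 [0.4153 0.1849 0.086 ]
hb2 [0.3847 0.1008 0.086 ]
sock [0.5132 0.1037 0.106 ]
bolt [ 0.5027 -0.224   0.098 ]
black [ 0.4813 -0.1066  0.102 ]
drift [ 0.5108 -0.2855  0.112 ]
wood [ 0.4935 -0.1629  0.108 ]
1693 ((332.8647155761719, 248.969482421875), (28.223834991455078, 97.85476684570312), 79.50852966308594)
yaw toolx 0.333835686488829
```

Run:
```python
import cv2
im=cv2.imread('pics/top0.png')[215:315,160:400];cv2.imwrite('pics/crop1.png',cv2.resize(im,None,fx=3.3,fy=3.3,interpolation=cv2.INTER_CUBIC))
```

```text
(no output)
```

View pics/crop1.png

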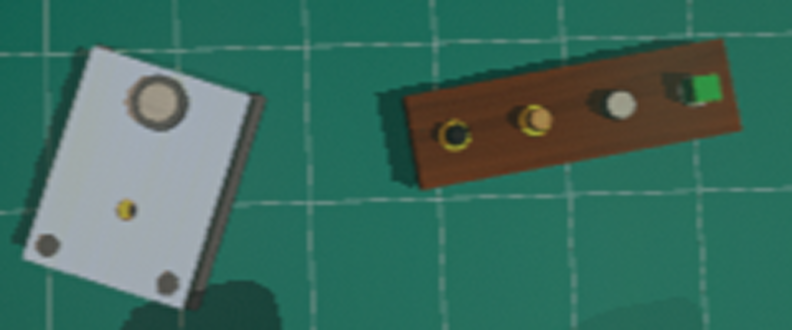

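Run:
```python
from h import *
st=arm.state();print(totool(st,[.5125,-.2845,.21],st['ee_pos']))
```

```text
[ 390.95293557 -162.75106908   12.29079816]
```

```bash
python3 -m handwheel '[{"travel":[40,-16,2],"twist":0,"fingers":0},{"travel":[50,-21,2],"twist":0,"fingers":-0.09},{"travel":[50,-21,2],"twist":0,"fingers":-0.09},{"travel":[50,-21,2],"twist":0,"fingers":-0.09},{"travel":[50,-21,2],"twist":0,"fingers":-0.09},{"travel":[50,-21,2],"twist":0,"fingers":-0.09},{"travel":[50,-21,0],"twist":0,"fingers":-0.09},{"travel":[51,-21,0],"twist":0,"fingers":-0.09},{"travel":[0,0,0],"twist":0.162,"fingers":-0.09},{"travel":[0,0,0],"twist":0,"fingers":-0.09}]' 30
python3 - <<'E'
from h import *
st=arm.state();im=imaging.grab_frame('wrist');cv2.imwrite('pics/w1.png',im)
print(st['ee_pos'],yaw(st),st['finger_gap'])
hsv=cv2.cvtColor(im,cv2.COLOR_BGR2HSV)
g=(hsv[...,0]>45)&(hsv[...,0]<75)&(hsv[...,1]>150)&(hsv[...,2]>90)
for b in blobs(g,150):print(b,onz('wrist',b[1:],.112,st))
E
```

```text
time_s: 1.4
ee_pos: [0.5128, -0.284, 0.2103]
eef_rot: [-0.0, 0.996, 0.087, -0.0]
contact_force: [-0.7, 0.7, 0.6]
finger_gap: 0.0397
gripper_force: 0.0
[ 0.5127809  -0.28402696  0.21029229] 0.17450912911754288 0.03974712786855999
```

View pics/w1.png

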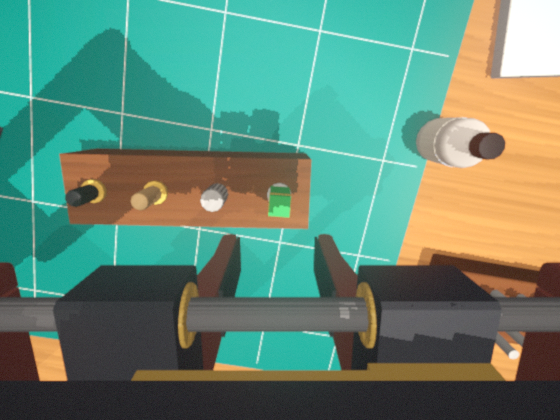

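The wrist view shows the drift at about (280,204), with its bright top face near (280,210). Bolt, wood and black are at (213,199), (147,197) and (85,193). The rack is square to the image.

Run:
```python
from h import *
st=arm.state();im=cv2.imread('pics/w1.png')
hsv=cv2.cvtColor(im,cv2.COLOR_BGR2HSV)
for v in range(184,224,3): print(v,hsv[v,280],end=' ')
g=(hsv[...,0]>45)&(hsv[...,0]<78)&(hsv[...,1]>120)&(np.arange(560)[None]>255)&(np.arange(560)[None]<305)&(np.arange(420)[:,None]<225)&(np.arange(420)[:,None]>170)
top=g&(hsv[...,2]>130)
for m in(g,top):
    p=np.argwhere(m)[:,::-1].astype(np.float32);print(len(p),p.min(0),p.max(0),cv2.minAreaRect(p))
for uv in((280,206),(280,210)):print(onz('wrist',uv,.112,st))
q=[onz('wrist',u,.066,st)[:2] for u in((62,155),(308,157),(308,229))];print(q,np.linalg.norm(q[0]-q[1]),np.linalg.norm(q[1]-q[2]))
print(onz('wrist',(213,200),.098,st))
```

```text
184 [ 24  21 170] 187 [ 60  95 131] 190 [ 66 121 126] 193 [ 36 105 131] 196 [ 65 142 156] 199 [ 66 144 167] 202 [ 66 142 169] 205 [ 66 141 210] 208 [ 67 135 238] 211 [ 67 134 239] 214 [ 68 137 238] 217 [ 23 113 181] 220 [ 13 137 193] 223 [ 13 132 183] 445 [269. 188.] [289. 215.] ((279.505859375, 201.42352294921875), (19.327518463134766, 27.76413345336914), 4.398705005645752)
385 [269. 195.] [289. 215.] ((279.20294189453125, 205.3617401123047), (19.327518463134766, 19.864397048950195), 4.398705005645752)
[ 0.51267099 -0.28689291  0.112     ]
[ 0.50923106 -0.28751013  0.112     ]
[array([ 0.51405622, -0.07661181]), array([ 0.55290575, -0.30721722]), array([ 0.4820337 , -0.32158156])] 0.2338549572215733 0.0723130820053977
[ 0.50414661 -0.22847643  0.098     ]
```

```bash
python3 -m handwheel '[{"travel":[-0.5,2,45],"twist":0,"fingers":-0.09},{"travel":[0,0,50],"twist":0,"fingers":-0.09},{"travel":[0,0,35],"twist":0,"fingers":-0.09},{"travel":[0,0,0],"twist":0,"fingers":-1},{"travel":[0,0,0],"twist":0,"fingers":-1},{"travel":[0,0,0],"twist":0,"fingers":-1},{"travel":[0,0,0],"twist":0,"fingers":-1},{"travel":[0,0,-30],"twist":0,"fingers":-1},{"travel":[0,0,-50],"twist":0,"fingers":-1},{"travel":[0,0,-50],"twist":0,"fingers":-1}]' 40
python3 - <<'E'
from h import *
st=arm.state();print(st['ee_pos'],yaw(st),st['finger_gap'],st['gripper_force'],st['contact_force'])
p=np.array([.4369,.1312,.21])
# hole to sit under camera: TCP = hole - 0.069*toolx
x=np.array([np.cos(yaw(st)),np.sin(yaw(st)),0]);print(totool(st,p-.07*x,st['ee_pos']),totool(st,p,st['ee_pos']))
E
```

```text
time_s: 2.7
ee_pos: [0.5125, -0.2871, 0.2125]
eef_rot: [0.0, 0.996, 0.086, 0.0]
contact_force: [0.5, -0.4, -0.9]
finger_gap: 0.0179
gripper_force: 40.0
[ 0.51254633 -0.28707764  0.21248417] 0.1721722287791238 0.017875893622828872 39.993581771850586 [ 0.46317836 -0.43636774 -0.89544105]
[ -72.86850637 -425.05551794    2.03493358] [  -2.86851377 -425.05554941    2.06711324]
```

```bash
python3 -m handwheel '[{"travel":[0,-40,0],"twist":0,"fingers":-1},{"travel":[-7,-55,0],"twist":0,"fingers":-1},{"travel":[-7,-55,0],"twist":0,"fingers":-1},{"travel":[-7,-55,0],"twist":0,"fingers":-1},{"travel":[-7,-55,0],"twist":0,"fingers":-1},{"travel":[-8,-55,0],"twist":0,"fingers":-1},{"travel":[-8,-55,0],"twist":0,"fingers":-1},{"travel":[-8,-55,0],"twist":0,"fingers":-1},{"travel":[-8,0,25],"twist":0,"fingers":-1},{"travel":[0,0,0],"twist":0,"fingers":-1}]'
python3 - <<'E'
from h import *
st=arm.state();im=imaging.grab_frame('wrist');cv2.imwrite('pics/w2.png',im)
print(repr(st['ee_pos']),repr(st['eef_rot']),yaw(st))
import json;json.dump({k:np.array(st[k]).tolist() for k in('ee_pos','eef_rot')},open('w2.json','w'))
E
```

```text
time_s: 3.95
ee_pos: [0.3789, 0.122, 0.1851]
eef_rot: [0.0, 0.996, 0.087, -0.001]
contact_force: [0.3, -0.4, -2.8]
finger_gap: 0.0179
gripper_force: 40.0
array([0.37891652, 0.12199038, 0.18514309]) array([ 2.17019905e-04,  9.96212676e-01,  8.69433759e-02, -1.05184268e-03]) 0.17410640759236076
```

View pics/w2.png

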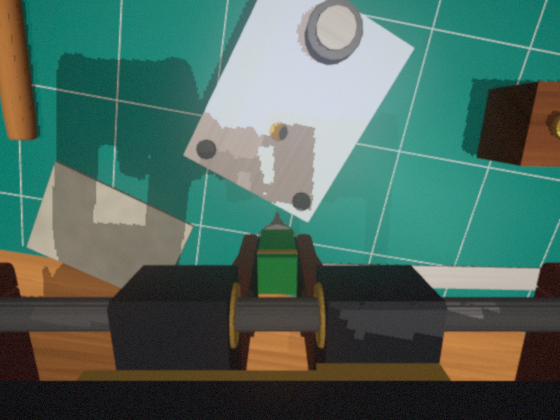

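The wrist view shows the plate hole at (279,131), with brass on its left and dark on its right. The socket's top is at (335,28), and the fixed bolt heads are at (206,149) and (302,201). I'll enlarge the hole.

Run:
```python
from h import *
import json
st=json.load(open('w2.json'))
im=cv2.imread('pics/w2.png');c=im[111:151,256:304];cv2.imwrite('pics/crop2.png',cv2.resize(c,None,fx=14,fy=14,interpolation=cv2.INTER_CUBIC))
for n,uv,z in(('hole',(279,131),.08),('s',(335,28),.106),('a',(206,149),.086),('b',(302,201),.086)):print(n,onz('wrist',uv,z,st))
```

```text
hole [0.43929567 0.13104941 0.08      ]
s [0.51365692 0.10582731 0.106     ]
a [0.41537909 0.18659855 0.086     ]
b [0.38636066 0.10206043 0.086     ]
```

View pics/crop2.png

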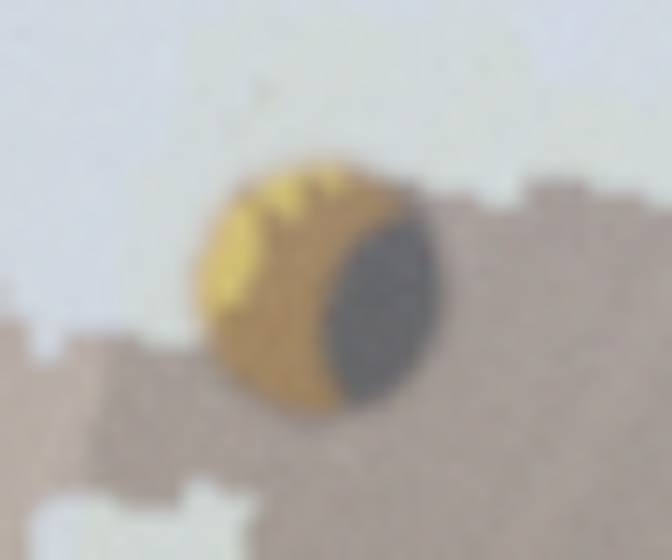

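The hole is centred at about (278.9,131.5). The dark lens on its right is the nut's hole, whose centre is offset right and slightly down, near (287,134). Next I measure the drift's tip in the same image.

Run:
```python
from h import *
import json
st=json.load(open('w2.json'))
im=cv2.imread('pics/w2.png');hsv=cv2.cvtColor(im,cv2.COLOR_BGR2HSV)
for v in range(204,236,2):
    u=np.where(hsv[v,255:300,1]<110)[0]+255;print(v,(u.min(),u.max(),len(u)) if len(u) else None,end=' | ')
c=imaging.calibration('wrist');H=np.array(c['hand_eye'])
def intool(uv,z):
    d=H[:3,:3]@np.array([(uv[0]-c['cx'])/c['fx'],-(uv[1]-c['cy'])/c['fy'],-1]);o=H[:3,3];return (o+d*(z-o[2])/d[2])*1000
zp=st['ee_pos'][2]-.08
print('\nhole',intool((278.9,131.5),zp),'nut',intool((287.2,134.3),zp+.008))
for v in (212,214,216):print('tip?',intool((277,v),.0745))
```

```text
204 (np.int64(273), np.int64(299), 27) | 206 (np.int64(276), np.int64(299), 24) | 208 (np.int64(280), np.int64(299), 20) | 210 (np.int64(283), np.int64(299), 17) | 212 (np.int64(276), np.int64(299), 15) | 214 (np.int64(275), np.int64(299), 14) | 216 (np.int64(275), np.int64(299), 12) | 218 (np.int64(274), np.int64(299), 11) | 220 (np.int64(272), np.int64(291), 12) | 222 (np.int64(271), np.int64(291), 15) | 224 (np.int64(267), np.int64(291), 22) | 226 (np.int64(265), np.int64(290), 26) | 228 (np.int64(264), np.int64(290), 27) | 230 (np.int64(273), np.int64(287), 3) | 232 (np.int64(259), np.int64(294), 5) | 234 (np.int64(255), np.int64(299), 11) | 
hole [ 60.86001453   1.43126032 105.14309018] nut [ 58.33418908   8.46146931 113.14309018]
tip? [ 1.48889673 -0.15920154 74.5       ]
tip? [-0.1111384  -0.15941208 74.5       ]
tip? [-1.7165098  -0.15962333 74.5       ]
```

```bash
python3 -m handwheel '[{"travel":[29,2.7,0],"twist":0,"fingers":-1},{"travel":[30,2.7,0],"twist":0,"fingers":-1},{"travel":[0,0,26],"twist":0,"fingers":-1},{"travel":[0,0,2],"twist":0,"fingers":-1},{"travel":[0,0,1],"twist":0,"fingers":-1},{"travel":[0,0,1],"twist":0,"fingers":-1},{"travel":[0,0,1],"twist":0,"fingers":-1},{"travel":[0,0,1],"twist":0,"fingers":-1},{"travel":[0,0,0],"twist":0,"fingers":-1},{"travel":[0,0,0],"twist":0,"fingers":-1}]'
```

```text
time_s: 5.25
ee_pos: [0.4397, 0.1265, 0.1537]
eef_rot: [-0.0, 0.996, 0.086, 0.0]
contact_force: [0.6, 0.3, -2.8]
finger_gap: 0.0179
gripper_force: 40.0
```

```bash
python3 -m handwheel '[{"travel":[0,0,1],"twist":0,"fingers":-1},{"travel":[0,0,1],"twist":0,"fingers":-1},{"travel":[0,0,1],"twist":0,"fingers":-1},{"travel":[0,0,0],"twist":0,"fingers":-1},{"travel":[0,0,0],"twist":0,"fingers":-1},{"travel":[0,0,0],"twist":0,"fingers":-1},{"travel":[0,0,0],"twist":0,"fingers":-1},{"travel":[0,0,0],"twist":0,"fingers":-1},{"travel":[0,0,0],"twist":0,"fingers":-1},{"travel":[0,0,0],"twist":0,"fingers":-1}]'
```

```text
time_s: 6.5
ee_pos: [0.4397, 0.1264, 0.1507]
eef_rot: [-0.0, 0.996, 0.086, -0.0]
contact_force: [-0.1, -1.0, -1.2]
finger_gap: 0.018
gripper_force: 40.0
```

```bash
python3 -m handwheel '[{"travel":[0,0,1],"twist":0,"fingers":-1},{"travel":[0,0,1],"twist":0,"fingers":-1},{"travel":[0,0,1],"twist":0,"fingers":-1},{"travel":[0,0,1],"twist":0,"fingers":-1},{"travel":[0,0,1],"twist":0,"fingers":-1},{"travel":[0,0,1],"twist":0,"fingers":-1},{"travel":[0,0,0],"twist":0,"fingers":-1},{"travel":[0,0,0],"twist":0,"fingers":-1},{"travel":[0,0,0],"twist":0,"fingers":-1},{"travel":[0,0,0],"twist":0,"fingers":-1}]'
```

```text
time_s: 7.75
ee_pos: [0.4397, 0.1265, 0.1447]
eef_rot: [-0.0, 0.996, 0.086, 0.0]
contact_force: [0.8, 0.6, -1.3]
finger_gap: 0.0175
gripper_force: 40.0
```

```bash
python3 -m handwheel '[{"travel":[0,0,1],"twist":0,"fingers":-1},{"travel":[0,0,1],"twist":0,"fingers":-1},{"travel":[0,0,1],"twist":0,"fingers":-1},{"travel":[0,0,1],"twist":0,"fingers":-1},{"travel":[0,0,1],"twist":0,"fingers":-1},{"travel":[0,0,1],"twist":0,"fingers":-1},{"travel":[0,0,0],"twist":0,"fingers":-1},{"travel":[0,0,0],"twist":0,"fingers":-1},{"travel":[0,0,0],"twist":0,"fingers":-1},{"travel":[0,0,0],"twist":0,"fingers":-1}]'
```

```text
time_s: 9.0
ee_pos: [0.4397, 0.1265, 0.1387]
eef_rot: [-0.0, 0.996, 0.086, -0.0]
contact_force: [-0.1, 1.8, -3.1]
finger_gap: 0.0179
gripper_force: 40.0
```

```bash
python3 -m handwheel '[{"travel":[0.2,-0.5,0],"twist":0,"fingers":-1},{"travel":[0.2,-0.5,0],"twist":0,"fingers":-1},{"travel":[0.2,-0.5,0],"twist":0,"fingers":-1},{"travel":[0.2,-0.5,0],"twist":0,"fingers":-1},{"travel":[0.1,-0.5,0],"twist":0,"fingers":-1},{"travel":[0.1,-0.5,0],"twist":0,"fingers":-1},{"travel":[0.2,-0.5,0],"twist":0,"fingers":-1},{"travel":[0.1,-0.3,0],"twist":0,"fingers":-1},{"travel":[0,0,0],"twist":0,"fingers":-1},{"travel":[0,0,0],"twist":0,"fingers":-1}]'
```

```text
time_s: 10.25
ee_pos: [0.4403, 0.1302, 0.1387]
eef_rot: [0.0, 0.996, 0.086, -0.0]
contact_force: [0.3, -5.0, -1.7]
finger_gap: 0.0179
gripper_force: 40.0
```

```bash
python3 -m handwheel '[{"travel":[0,0,1.5],"twist":0,"fingers":-1},{"travel":[0,0,1.5],"twist":0,"fingers":-1},{"travel":[0,0,1.5],"twist":0,"fingers":-1},{"travel":[0,0,1.5],"twist":0,"fingers":-1},{"travel":[0,0,1.5],"twist":0,"fingers":-1},{"travel":[0,0,1.5],"twist":0,"fingers":-1},{"travel":[0,0,1.5],"twist":0,"fingers":-1},{"travel":[0,0,1.5],"twist":0,"fingers":-1},{"travel":[0,0,0],"twist":0,"fingers":-1},{"travel":[0,0,0],"twist":0,"fingers":-1}]'
```

```text
time_s: 11.5
ee_pos: [0.4401, 0.1304, 0.1265]
eef_rot: [-0.0, 0.996, 0.086, -0.0]
contact_force: [0.0, -3.8, -1.4]
finger_gap: 0.0177
gripper_force: 40.0
```

```bash
python3 -m handwheel '[{"travel":[0,0,1.5],"twist":0,"fingers":-1},{"travel":[0,0,1.5],"twist":0,"fingers":-1},{"travel":[0,0,1],"twist":0,"fingers":-1},{"travel":[0,0,1],"twist":0,"fingers":-1},{"travel":[0,0,1],"twist":0,"fingers":-1},{"travel":[0,0,1],"twist":0,"fingers":-1},{"travel":[0,0,1],"twist":0,"fingers":-1},{"travel":[0,0,0],"twist":0,"fingers":-1},{"travel":[0,0,0],"twist":0,"fingers":-1},{"travel":[0,0,0],"twist":0,"fingers":-1}]'
```

```text
time_s: 12.75
ee_pos: [0.4402, 0.1305, 0.1186]
eef_rot: [-0.0, 0.996, 0.086, -0.0]
contact_force: [-2.6, -3.7, -0.8]
finger_gap: 0.0179
gripper_force: 40.0
```

```bash
python3 -m handwheel '[{"travel":[0,0,1],"twist":0,"fingers":-1},{"travel":[0,0,1],"twist":0,"fingers":-1},{"travel":[0,0,1],"twist":0,"fingers":-1},{"travel":[0,0,1],"twist":0,"fingers":-1},{"travel":[0,0,1],"twist":0,"fingers":-1},{"travel":[0,0,1],"twist":0,"fingers":-1},{"travel":[0,0,0],"twist":0,"fingers":-1},{"travel":[0,0,0],"twist":0,"fingers":-1},{"travel":[0,0,0],"twist":0,"fingers":-1},{"travel":[0,0,0],"twist":0,"fingers":-1}]'
```

```text
time_s: 14.0
ee_pos: [0.4398, 0.1306, 0.1124]
eef_rot: [-0.0, 0.996, 0.086, -0.0]
contact_force: [-5.5, -0.3, 1.2]
finger_gap: 0.0181
gripper_force: 40.0
```

```bash
python3 -m handwheel '[{"travel":[-0.4,0,0],"twist":0,"fingers":-1},{"travel":[-0.4,0,0],"twist":0,"fingers":-1},{"travel":[0,0,1],"twist":0,"fingers":-1},{"travel":[0,0,1],"twist":0,"fingers":-1},{"travel":[0,0,1],"twist":0,"fingers":-1},{"travel":[0,0,1],"twist":0,"fingers":-1},{"travel":[0,0,1],"twist":0,"fingers":-1},{"travel":[0,0,0],"twist":0,"fingers":-1},{"travel":[0,0,0],"twist":0,"fingers":-1},{"travel":[0,0,0],"twist":0,"fingers":-1}]'
```

```text
time_s: 15.25
ee_pos: [0.4396, 0.1305, 0.1079]
eef_rot: [-0.0, 0.996, 0.086, 0.0]
contact_force: [-5.1, 1.8, 2.7]
finger_gap: 0.0176
gripper_force: 40.0
```

```bash
python3 -m handwheel '[{"travel":[-0.4,0.1,0],"twist":0,"fingers":-1},{"travel":[-0.4,0,0],"twist":0,"fingers":-1},{"travel":[0,0,1],"twist":0,"fingers":-1},{"travel":[0,0,1],"twist":0,"fingers":-1},{"travel":[0,0,1],"twist":0,"fingers":-1},{"travel":[0,0,1],"twist":0,"fingers":-1},{"travel":[0,0,1],"twist":0,"fingers":-1},{"travel":[0,0,0],"twist":0,"fingers":-1},{"travel":[0,0,0],"twist":0,"fingers":-1},{"travel":[0,0,0],"twist":0,"fingers":-1}]'
```

```text
time_s: 16.5
ee_pos: [0.4391, 0.1302, 0.1027]
eef_rot: [-0.0, 0.996, 0.086, 0.0]
contact_force: [-2.0, 4.7, 0.7]
finger_gap: 0.0178
gripper_force: 40.0
```

```bash
python3 -m handwheel '[{"travel":[-0.2,-0.3,0],"twist":0,"fingers":-1},{"travel":[0,0,1],"twist":0,"fingers":-1},{"travel":[0,0,1],"twist":0,"fingers":-1},{"travel":[0,0,1],"twist":0,"fingers":-1},{"travel":[0,0,1],"twist":0,"fingers":-1},{"travel":[0,0,1],"twist":0,"fingers":-1},{"travel":[0,0,1],"twist":0,"fingers":-1},{"travel":[0,0,0],"twist":0,"fingers":-1},{"travel":[0,0,0],"twist":0,"fingers":-1},{"travel":[0,0,0],"twist":0,"fingers":-1}]'
```

```text
time_s: 17.75
ee_pos: [0.4387, 0.1303, 0.0966]
eef_rot: [0.0, 0.996, 0.086, 0.0]
contact_force: [0.8, 1.5, 0.4]
finger_gap: 0.0179
gripper_force: 40.0
```

Free and nearly home. I'll lower the last 2 mm or so gently.

```bash
python3 -m handwheel '[{"travel":[0,0,0.5],"twist":0,"fingers":-1},{"travel":[0,0,0.5],"twist":0,"fingers":-1},{"travel":[0,0,0.5],"twist":0,"fingers":-1},{"travel":[0,0,0.5],"twist":0,"fingers":-1},{"travel":[0,0,0.4],"twist":0,"fingers":-1},{"travel":[0,0,0],"twist":0,"fingers":-1},{"travel":[0,0,0],"twist":0,"fingers":-1},{"travel":[0,0,0],"twist":0,"fingers":-1},{"travel":[0,0,0],"twist":0,"fingers":-1},{"travel":[0,0,0],"twist":0,"fingers":-1}]'
```

```text
time_s: 19.0
ee_pos: [0.4387, 0.1303, 0.0961]
eef_rot: [0.0, 0.996, 0.086, 0.0]
contact_force: [-5.5, -0.5, 24.5]
finger_gap: 0.018
gripper_force: 40.0
```

```bash
python3 -m handwheel '[{"travel":[0,0,-3],"twist":0,"fingers":-1},{"travel":[0,0,-15],"twist":0,"fingers":-1},{"travel":[0,0,-25],"twist":0,"fingers":-1},{"travel":[0,0,-35],"twist":0,"fingers":-1},{"travel":[0,0,-43],"twist":0,"fingers":-1},{"travel":[0,40,0],"twist":0,"fingers":-1},{"travel":[0,55,0],"twist":0,"fingers":-1},{"travel":[0,55,0],"twist":0,"fingers":-1},{"travel":[0,55,0],"twist":0,"fingers":-1},{"travel":[0,55,0],"twist":0,"fingers":-1}]'
python3 - <<'E'
from h import *
st=arm.state();print(totool(st,[.5125,-.2871,.215],st['ee_pos']),yaw(st),st['wrist_torque'])
E
```

```text
time_s: 20.25
ee_pos: [0.4822, -0.1277, 0.2147]
eef_rot: [-0.0, 0.996, 0.086, -0.001]
contact_force: [1.2, 0.5, -1.4]
finger_gap: 0.0172
gripper_force: 40.0
[  2.58871651 162.19478598  -0.42538999] 0.17170027743296143 [ 0.06790417 -0.03225313 -0.0285675 ]
```

```bash
python3 -m handwheel '[{"travel":[0.6,55,0],"twist":0,"fingers":-1},{"travel":[1,55,0],"twist":0,"fingers":-1},{"travel":[1,50,0],"twist":0,"fingers":-1},{"travel":[0,2.2,30],"twist":0,"fingers":-1},{"travel":[0,0,30],"twist":0,"fingers":-1},{"travel":[0,0,5],"twist":0,"fingers":-1},{"travel":[0,0,5],"twist":0,"fingers":-1},{"travel":[0,0,5],"twist":0,"fingers":-1},{"travel":[0,0,3],"twist":0,"fingers":-1},{"travel":[0,0,0],"twist":0,"fingers":-1}]'
```

```text
time_s: 21.5
ee_pos: [0.5134, -0.2852, 0.1375]
eef_rot: [0.0, 0.996, 0.086, 0.0]
contact_force: [0.2, -0.0, -2.9]
finger_gap: 0.0176
gripper_force: 40.0
```

Run:
```python
from h import *
st=arm.state();im=imaging.grab_frame('wrist');cv2.imwrite('pics/w3.png',im)
cv2.imwrite('pics/w3c.png',cv2.resize(im[140:260,180:380],None,fx=4,fy=4))
print(st['ee_pos'],yaw(st))
```

```text
[ 0.51340416 -0.28520883  0.13752982] 0.17202124474503358
```

View pics/w3c.png

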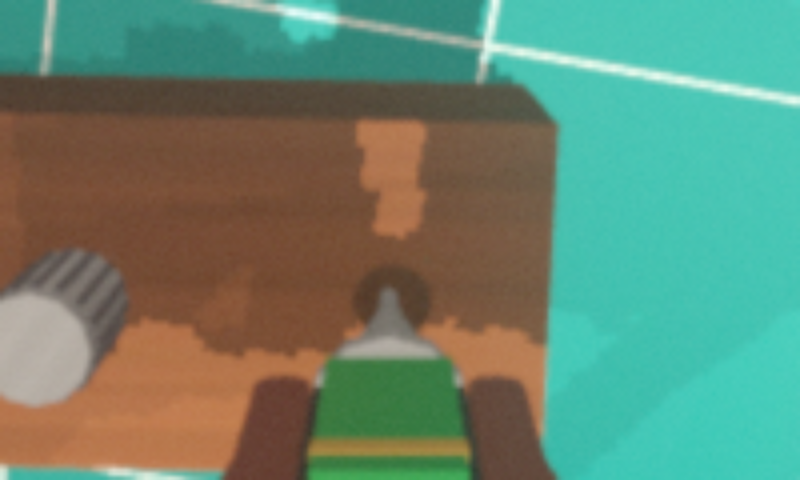

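The drift tip is inside the rack hole's outline, which is centred at about (278,214) in the full frame. The bolt head is to the left at (190,227). I'll correct the 2 mm shortfall and lower.

```bash
python3 -m handwheel '[{"travel":[-1.2,1.7,0],"twist":0,"fingers":-1},{"travel":[0,0,4],"twist":0,"fingers":-1},{"travel":[0,0,5],"twist":0,"fingers":-1},{"travel":[0,0,5],"twist":0,"fingers":-1},{"travel":[0,0,5],"twist":0,"fingers":-1},{"travel":[0,0,4],"twist":0,"fingers":-1},{"travel":[0,0,3],"twist":0,"fingers":-1},{"travel":[0,0,2],"twist":0,"fingers":-1},{"travel":[0,0,2],"twist":0,"fingers":-1},{"travel":[0,0,0],"twist":0,"fingers":-1}]'
```

```text
time_s: 22.8
ee_pos: [0.5123, -0.2871, 0.1071]
eef_rot: [-0.0, 0.996, 0.086, -0.0]
contact_force: [0.7, -0.0, -0.9]
finger_gap: 0.0178
gripper_force: 40.0
```

No contact force. 25 mm to go.

```bash
python3 -m handwheel '[{"travel":[0,0,3],"twist":0,"fingers":-1},{"travel":[0,0,4],"twist":0,"fingers":-1},{"travel":[0,0,4],"twist":0,"fingers":-1},{"travel":[0,0,4],"twist":0,"fingers":-1},{"travel":[0,0,4],"twist":0,"fingers":-1},{"travel":[0,0,3],"twist":0,"fingers":-1},{"travel":[0,0,1],"twist":0,"fingers":-1},{"travel":[0,0,1],"twist":0,"fingers":-1},{"travel":[0,0,0.5],"twist":0,"fingers":-1},{"travel":[0,0,0],"twist":0,"fingers":-1}]'
```

```text
time_s: 24.05
ee_pos: [0.5125, -0.2868, 0.0828]
eef_rot: [-0.0, 0.996, 0.086, 0.0]
contact_force: [3.3, 4.6, 0.8]
finger_gap: 0.0176
gripper_force: 40.0
```

```bash
python3 -m handwheel '[{"travel":[0,0,0.5],"twist":0,"fingers":-1},{"travel":[0,0,0],"twist":0,"fingers":-0.09},{"travel":[0,0,0],"twist":0,"fingers":-0.09},{"travel":[0,0,0],"twist":0,"fingers":-0.09},{"travel":[0,0,-20],"twist":0,"fingers":-0.09},{"travel":[0,0,-22],"twist":0,"fingers":-0.09},{"travel":[0,0,-20],"twist":0,"fingers":-0.09},{"travel":[0,-30,0],"twist":0,"fingers":-0.09},{"travel":[0,-30,0],"twist":0,"fingers":-0.09},{"travel":[0,0,0],"twist":0,"fingers":-0.09}]'
python3 - <<'E'
from h import *
st=arm.state();im=imaging.grab_frame('wrist');cv2.imwrite('pics/w4.png',im)
print(repr(st['ee_pos']),repr(st['eef_rot']),totool(st,[.5022,-.2277,.0725],st['ee_pos']))
im=cv2.resize(im[120:300,180:420],None,fx=3,fy=3);cv2.imwrite('pics/w4c.png',im)
E
```

```text
time_s: 25.3
ee_pos: [0.5012, -0.2264, 0.1442]
eef_rot: [-0.0, 0.996, 0.087, -0.001]
contact_force: [0.2, 0.0, -0.4]
finger_gap: 0.0399
gripper_force: 0.0
array([ 0.50123092, -0.22642073,  0.14423432]) array([-3.67891114e-04,  9.96236202e-01,  8.66775597e-02, -5.43750431e-04]) [ 0.80672749  1.48674914 71.73233403]
```

View pics/w4c.png

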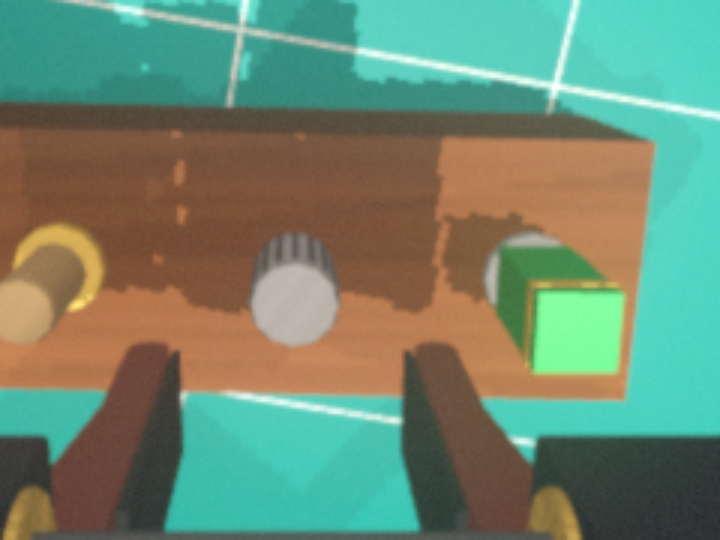

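The drift stands in its hole at the right. The bolt head's centre is at (278,221) in the full frame, which puts it about 2 mm ahead in tool x.

```bash
python3 -m handwheel '[{"travel":[1.6,1,30],"twist":0,"fingers":-0.09},{"travel":[0,0,30],"twist":0,"fingers":-0.09},{"travel":[0,0,11],"twist":0,"fingers":-0.09},{"travel":[0,0,0],"twist":0,"fingers":-1},{"travel":[0,0,0],"twist":0,"fingers":-1},{"travel":[0,0,0],"twist":0,"fingers":-1},{"travel":[0,0,-30],"twist":0,"fingers":-1},{"travel":[0,0,-45],"twist":0,"fingers":-1},{"travel":[0,0,-40],"twist":0,"fingers":-1},{"travel":[0,0,0],"twist":0,"fingers":-1}]' 40
python3 - <<'E'
from h import *
st=arm.state();print(st['ee_pos'],yaw(st),totool(st,[.4387,.1303,.18],st['ee_pos']))
E
```

```text
time_s: 26.6
ee_pos: [0.5063, -0.2302, 0.1921]
eef_rot: [0.002, 0.996, 0.086, 0.003]
contact_force: [0.7, 1.1, -2.0]
finger_gap: 0.0193
gripper_force: 39.9
[ 0.50626539 -0.23022863  0.19213604] 0.1720027970879179 [  -4.93480423 -366.83373844   10.09532964]
```

```bash
python3 -m handwheel '[{"travel":[0,-40,0],"twist":0,"fingers":-1},{"travel":[-1,-55,0],"twist":0,"fingers":-1},{"travel":[-1,-55,0],"twist":0,"fingers":-1},{"travel":[-1,-55,0],"twist":0,"fingers":-1},{"travel":[-1,-55,0],"twist":0,"fingers":-1},{"travel":[-1,-55,0],"twist":0,"fingers":-1},{"travel":[0,-50,0],"twist":0,"fingers":-1},{"travel":[0,-2,25],"twist":0,"fingers":-1},{"travel":[0,0,25],"twist":0,"fingers":-1},{"travel":[0,0,0],"twist":0,"fingers":-1}]'
python3 - <<'E'
from h import *
st=arm.state();im=imaging.grab_frame('wrist')
print(st['ee_pos'],yaw(st),totool(st,[.4387,.1303,.1235],st['ee_pos']))
cv2.imwrite('pics/w5c.png',cv2.resize(im[130:260,190:370],None,fx=4,fy=4))
E
```

```text
time_s: 27.85
ee_pos: [0.4336, 0.1318, 0.1361]
eef_rot: [0.0, 0.996, 0.086, -0.003]
contact_force: [0.6, 0.2, -0.7]
finger_gap: 0.0191
gripper_force: 39.9
[0.43358449 0.13183141 0.13614013] 0.17240310102024867 [ 4.84785707  2.38801795 12.61277767]
```

View pics/w5c.png

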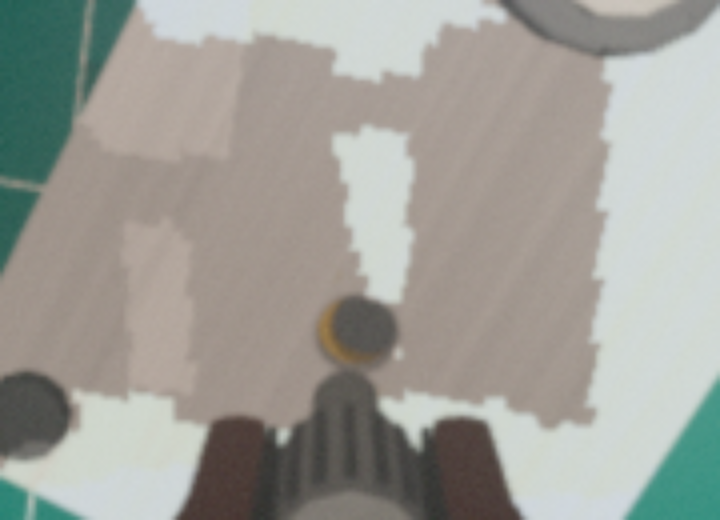

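The plate hole is at (279.5,212.5), with the nut's hole nearly concentric. The bolt's end is at about (276,228), so I need to shift about +4.5 in x and +2.3 in y.

```bash
python3 -m handwheel '[{"travel":[4.5,2.3,0],"twist":0,"fingers":-1},{"travel":[0,0,10],"twist":0,"fingers":-1},{"travel":[0,0,2],"twist":0,"fingers":-1},{"travel":[0,0,1.5],"twist":0,"fingers":-1},{"travel":[0,0,1.5],"twist":0,"fingers":-1},{"travel":[0,0,1.5],"twist":0,"fingers":-1},{"travel":[0,0,1.5],"twist":0,"fingers":-1},{"travel":[0,0,1],"twist":0,"fingers":-1},{"travel":[0,0,0],"twist":0,"fingers":-1},{"travel":[0,0,0],"twist":0,"fingers":-1}]'
```

```text
time_s: 29.15
ee_pos: [0.4411, 0.1306, 0.1193]
eef_rot: [-0.0, 0.996, 0.086, 0.0]
contact_force: [-0.4, -0.1, -1.1]
finger_gap: 0.0193
gripper_force: 39.9
```

```bash
python3 -m handwheel '[{"travel":[-2.3,0,0],"twist":0,"fingers":-1},{"travel":[0,0,0],"twist":0,"fingers":-1},{"travel":[0,0,1],"twist":0,"fingers":-1},{"travel":[0,0,1],"twist":0,"fingers":-1},{"travel":[0,0,1],"twist":0,"fingers":-1},{"travel":[0,0,1],"twist":0,"fingers":-1},{"travel":[0,0,0],"twist":0,"fingers":-1},{"travel":[0,0,0],"twist":0,"fingers":-1},{"travel":[0,0,0],"twist":0,"fingers":-1},{"travel":[0,0,0],"twist":0,"fingers":-1}]'
```

```text
time_s: 30.4
ee_pos: [0.4388, 0.1302, 0.1153]
eef_rot: [-0.0, 0.996, 0.086, 0.0]
contact_force: [-0.8, 0.4, -1.6]
finger_gap: 0.0191
gripper_force: 39.9
```

```bash
python3 -m handwheel '[{"travel":[0,0,1],"twist":0,"fingers":-1},{"travel":[0,0,1],"twist":0,"fingers":-1},{"travel":[0,0,1],"twist":0,"fingers":-1},{"travel":[0,0,1],"twist":0,"fingers":-1},{"travel":[0,0,1],"twist":0,"fingers":-1},{"travel":[0,0,1],"twist":0,"fingers":-1},{"travel":[0,0,0],"twist":0,"fingers":-1},{"travel":[0,0,0],"twist":0,"fingers":-1},{"travel":[0,0,0],"twist":0,"fingers":-1},{"travel":[0,0,0],"twist":0,"fingers":-1}]'
```

```text
time_s: 31.65
ee_pos: [0.4388, 0.1302, 0.1093]
eef_rot: [-0.0, 0.996, 0.086, 0.0]
contact_force: [0.5, 0.0, -1.5]
finger_gap: 0.0192
gripper_force: 39.9
```

```bash
python3 -m handwheel '[{"travel":[0,0,0.7],"twist":0,"fingers":-1},{"travel":[0,0,0.7],"twist":0,"fingers":-1},{"travel":[0,0,0.7],"twist":0,"fingers":-1},{"travel":[0,0,0.7],"twist":0,"fingers":-1},{"travel":[0,0,0.7],"twist":0,"fingers":-1},{"travel":[0,0,0.5],"twist":0,"fingers":-1},{"travel":[0,0,0],"twist":0,"fingers":-1},{"travel":[0,0,0],"twist":0,"fingers":-1},{"travel":[0,0,0],"twist":0,"fingers":-1},{"travel":[0,0,0],"twist":0,"fingers":-1}]'
```

```text
time_s: 32.9
ee_pos: [0.4388, 0.1301, 0.1053]
eef_rot: [-0.0, 0.996, 0.086, 0.0]
contact_force: [-0.9, -0.6, -1.5]
finger_gap: 0.0194
gripper_force: 40.0
```

```bash
python3 -m handwheel '[{"travel":[0,0,1.5],"twist":0,"fingers":-1},{"travel":[0,0,1.5],"twist":0,"fingers":-1},{"travel":[0,0,1.5],"twist":0,"fingers":-1},{"travel":[0,0,1.5],"twist":0,"fingers":-1},{"travel":[0,0,1.5],"twist":0,"fingers":-1},{"travel":[0,0,1.5],"twist":0,"fingers":-1},{"travel":[0,0,1],"twist":0,"fingers":-1},{"travel":[0,0,0],"twist":0,"fingers":-1},{"travel":[0,0,0],"twist":0,"fingers":-1},{"travel":[0,0,0],"twist":0,"fingers":-1}]'
```

```text
time_s: 34.15
ee_pos: [0.4388, 0.1302, 0.0953]
eef_rot: [-0.0, 0.996, 0.086, 0.0]
contact_force: [-0.1, 0.2, -1.2]
finger_gap: 0.0189
gripper_force: 40.0
```

```bash
python3 -m handwheel '[{"travel":[0,0,1.5],"twist":0,"fingers":-1},{"travel":[0,0,1.5],"twist":0,"fingers":-1},{"travel":[0,0,1],"twist":0,"fingers":-1},{"travel":[0,0,1],"twist":0,"fingers":-1},{"travel":[0,0,1],"twist":0,"fingers":-1},{"travel":[0,0,1],"twist":0,"fingers":-1},{"travel":[0,0,0.5],"twist":0,"fingers":-1},{"travel":[0,0,0],"twist":0,"fingers":-1},{"travel":[0,0,0],"twist":0,"fingers":-1},{"travel":[0,0,0],"twist":0,"fingers":-1}]'
```

```text
time_s: 35.4
ee_pos: [0.4391, 0.1301, 0.0881]
eef_rot: [0.0, 0.996, 0.086, 0.0]
contact_force: [-0.7, -1.7, 4.9]
finger_gap: 0.0194
gripper_force: 40.0
```

```bash
python3 -m handwheel '[{"travel":[0,0,0.4],"twist":0,"fingers":-1},{"travel":[0,0,0.3],"twist":0,"fingers":-1},{"travel":[0,0,0],"twist":0,"fingers":-1},{"travel":[0,0,0],"twist":0,"fingers":-1},{"travel":[0,0,0],"twist":0,"fingers":-1},{"travel":[0,0,0],"twist":0,"fingers":-1},{"travel":[0,0,0],"twist":0,"fingers":-1},{"travel":[0,0,0],"twist":0,"fingers":-1},{"travel":[0,0,0],"twist":0,"fingers":-1},{"travel":[0,0,0],"twist":0,"fingers":-1}]'
```

```text
time_s: 36.65
ee_pos: [0.4392, 0.1301, 0.088]
eef_rot: [0.0, 0.996, 0.086, 0.001]
contact_force: [-2.3, -1.5, 15.1]
finger_gap: 0.0193
gripper_force: 40.0
```

The head is seated at 15 N. I'll relax, release and retreat.

```bash
python3 -m handwheel '[{"travel":[0,0,-0.7],"twist":0,"fingers":-1},{"travel":[0,0,0],"twist":0,"fingers":-0.09},{"travel":[0,0,0],"twist":0,"fingers":-0.09},{"travel":[0,0,0],"twist":0,"fingers":-0.09},{"travel":[0,0,-20],"twist":0,"fingers":-0.09},{"travel":[0,0,-40],"twist":0,"fingers":-0.09},{"travel":[-20,0,-20],"twist":0,"fingers":-0.09},{"travel":[-30,0,0],"twist":0,"fingers":-0.09},{"travel":[0,0,0],"twist":0,"fingers":-0.09},{"travel":[0,0,0],"twist":0,"fingers":-0.09}]'
python3 - <<'E'
from h import *
im=imaging.grab_frame('wrist');t=imaging.grab_frame('top');s=imaging.grab_frame('side')
a=cv2.resize(im[60:260,130:430],(600,400))[:, :400];b=cv2.resize(s[170:320,180:330],(400,400));
cv2.imwrite('pics/end.png',np.hstack([a,b]));print(arm.state()['contact_force'])
E
```

```text
time_s: 37.9
ee_pos: [0.3905, 0.1218, 0.1679]
eef_rot: [-0.0, 0.996, 0.086, 0.001]
contact_force: [-0.3, 0.7, -0.6]
finger_gap: 0.0397
gripper_force: 0.0
[ 0.30889997 -0.77451263  0.40077508]
```

View pics/end.png

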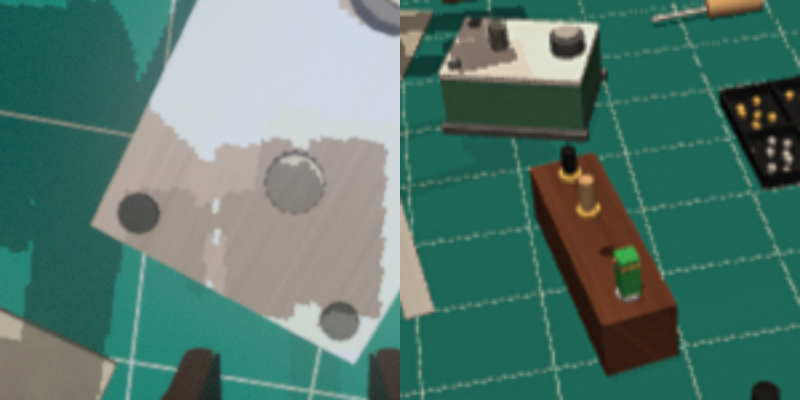

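The bolt stands upright in the plate at (295,182), the drift is back in the block at (628,275), and the gripper is clear of everything.

```bash
python3 -c "
from cell import arm
print(arm.close_job())"
```

```text
the job is handed in; nothing more can be done
None
```

The job is handed in at about 38 s: the drift went home (24.5 N at the collar) and is back in the tool block, and the bolt head is flat on the plate (15 N); the last picture shows both upright, but no verdict was returned.

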